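# Roll the canister onto the mat

## Task

The round steel canister lies on its side beside the thin cork mat. Roll it over the table by pushing on its top, never below its middle, until the whole of it lies over the mat and it rests there still. Do not lift it or stand it up, and leave everything else on the table where it is.

Things in the scene. Friction and masses are not known exactly. Their poses are not given: they have to be found in the camera images.
- canister: Closed steel canister lying on its side: plain cylinder 90 mm in diameter, 130 mm long (at its -x end a wooden stopper, 80 mm wide, adds 12 mm), 0.4 to 0.8 kg. Origin at the cylinder's centre, 45 mm above the table; own x along its level axis; y and z turn as it rolls, z up at the start. Rolls freely, square to its axis, and soon stops when let go. Too wide to grasp.
- mat: Flat cork mat fixed to the table, 200 mm (own x) by 130 mm (own y), 1 mm thick: the canister rolls over it with no step. Origin at its centre on the table, z up. Its x axis is within 4 degrees of the canister's axis. It lies left or right of the canister, the way that rolls, 150 to 210 mm centre to centre; the way between is clear.
- bowl: White ceramic bowl, 116 mm wide, 55 mm high; origin under its centre. Leave it.
- lid: Bamboo lid, 100 mm disc, 12 mm thick, with a knob to 30 mm; origin under its centre. Leave it.
- pitcher: Small glass pitcher, 80 mm wide, 125 mm high, handle to its +x; origin under its centre. Leave it.
- tongs: Green plastic tongs lying flat, about 200 mm along own y, 12 mm thick; origin under the middle. Leave them.
- mug: White mug, 80 mm wide, 90 mm high; origin under its centre. Leave it.
- jar: Glass jar with a steel cap, 70 mm wide, 120 mm high; origin under its centre. Leave it.
Things that resemble listed ones, but are neither listed nor needed, are in the scene too. What is shaped like the canister but blue, purple or yellow is not meant.

How it is judged:
On the way, in this order (a step that is already met when the one before it is completed fails the run):
1. the fingers push on the upper part of the canister (contact force between the fingers and canister above 0.3 N and height (world z) of the grasp point above 0.055 m), for 0.05 s.
2. the canister has rolled over: turned by at least 130 degrees, lying on the table (angle between canister's own z axis and vertical above 2.27 rad and height (world z) of canister below 0.055 m), for 0.05 s.
At the end, for the whole second after the job is handed in: The canister lies on its side over the mat: its centre within 20 mm of the mat's centre across the mat (own y) and 35 mm along it (own x), its axis within 0.2 rad of the mat's long axis, at rest (below 10 mm/s) (y of canister in the frame of mat between -0.02 and 0.02 m and x of canister in the frame of mat between -0.035 and 0.035 m and angle between the x axis of canister and the x axis of mat, either way round below 0.2 rad and height (world z) of canister between 0.04 and 0.05 m and linear speed of canister below 0.01 m/s); the robot touches nothing.
It fails at once if the canister is lifted off the table or tipped up (centre more than 12 mm higher than at rest) (height (world z) of canister above 0.057 m).
It fails at once if the fingers push the canister low down, below its middle (contact force between the fingers and canister above 0.5 N and height (world z) of the grasp point below 0.055 m).
It fails at once if a bystander is moved by more than 25 mm (distance of any of bowl, lid, pitcher, tongs, mug, jar from where it was at the start of the episode above 0.025 m).
It fails at once if an upright bystander is tipped over (angle between any of bowl, pitcher, mug, jar's own z axis and vertical above 0.5 rad).
It also fails if it takes over 67 s, if anything falls off the work surface, if the arm or the gripper's body presses on something with over 40 N, if the wrist force passes 120 N, or if a joint passes its speed limit or range.

## Robot

A 6-joint arm with a two-finger parallel gripper is mounted at the origin on the work surface. World frame = base frame: x ahead of the robot, y to its left, z up, the work surface at z = 0. Lengths are in m, angles in rad, forces in N, time in s.
With the tool pointing down it reaches from about 0.275 to 0.875 m from the base axis. Payload 12.5 kg.
Tool frame: the origin (TCP) lies at the very end of the fingers, on their centre line; the grasp point (between the pads) lies 19 mm behind it; x points along the fingers, y is the direction in which the jaws open and shut, and the axes are right-handed (so a half turn about x gives the same grasp; the last joint's range is limited). The gripper opens to 85 mm and grips with 20 to 120 N. Pads are 22 mm wide; open, the fingers measure 114 mm over their backs; the gripper's body (76 mm by 85 mm) begins 54 mm behind the grasp point. The pads swing forward as they close: fully open they stand 13 mm farther back than shut.
Start: joints at [1.025, 0.351, 1.652, -0, 1.139, -0.085], TCP at [0.245, 0.493, 0.231] pointing down, gripper open.
Joint ranges: [-2.75, 2.75], [-0.79, 2.1], [0.01, 2.65], [-1.57, 4.71], [0.07, 3.14], [-2.87, 2.87]. Speed limits (rad/s): [2.22, 2.22, 2.79, 3.14, 3.14, 3.14].

## Interface

Orientations are given as a 3x3 rotation matrix whose columns are the frame's x, y, z axes.
In Python, from bench import manip gives the robot as it stands. Calls block until the motion is done:
- manip.move_ptp(position, orientation): joint-space move of the TCP to a pose.
- manip.move_l(position, attitude=None, max_speed=0.15): straight line of the TCP; attitude=None keeps the orientation; max_speed is the mean speed in m/s.
- manip.move_j(angles): joint-space move.
- manip.set_gripper(opening, effort=None): opening from 0.0 (shut) to 1.0 (fully open); effort is the grip in N (None keeps the last); returns when the fingers have stopped.
- manip.dwell(seconds).
- manip.inverse_kinematics(position, orientation): joint angles nearest the present ones, or None.
- manip.grab_frame(name): name is "side" or "top" or "wrist"; returns (picture, depth): 420x560x3 uint8, red, green, blue; 420x560 float32, m along the optical axis (not along the pixel's ray), 0 where there is no reading.
- manip.get_calibration(name): a dict with "camera_matrix" (3x3 intrinsics, pixels), "R" (3x3) and "t" (3): a world point X has camera coordinates R X + t. Camera axes: x right, y down, z forward; pixel columns grow to the right and rows downward; lengths in m; the calibration is good to about 2 mm. The wrist camera is an equidistant fisheye: a pixel r from the principal point sees the ray r / f radians off the axis. A picture is of the moment at which its call begins: read the wrist's pose just before it. get_calibration takes no time and is no camera call; for the wrist camera it gives the pose at the moment of the call.
A pose or a line that the arm cannot do raises manip.Unreachable and nothing moves.
- manip.sign_off(): hands the job in, once; it reports no verdict.
Trained networks look in the newest picture that a camera, given by its name, has taken for a name from the list of things; names that differ only in an ending like _2 or _b are one class to them, and where a whole thing is asked for, a point or a joint stands for the part that bears it (a point fixed in the world has none). Each returns a list of dicts, best first, with "confidence" (0 to 1); they miss things now and then, are a little off and sometimes report something else, mostly with a low value. They report only what shows in the picture. A call takes as long as a camera call. They do not tell look-alikes from the thing itself.
- manip.look_for(camera, name): "at" ([x, y, z] in m, in world coordinates, good to about 4 mm: the middle of the surface that is visible of it).
Readings, each from a call of its own:
- manip.current_time(): time.
- manip.current_qpos(): joint angles.
- manip.current_joint_vel(): joint speeds.
- manip.current_joint_torque(): joint torques, N m.
- manip.current_ee_pos(): TCP position.
- manip.current_tcp_rot(): TCP orientation.
- manip.current_force(): force on the tool from outside, world axes, zero at the start.
- manip.current_ft_torque(): the same for the moment, N m.
- manip.current_grip_width(): opening from 0.0 (shut) to 1.0 (fully open).
Only numpy, scipy, OpenCV 4.12 (cv2) and the standard library are available. Lean on these libraries where they do the work, as an engineer would, in place of code of your own. Each camera call takes 0.05 s, during which the arm holds its last target.

## Working session

There is one attempt and no reset: what is moved stays moved. The work goes in short steps, each a Python script; the robot and the scene stay as the last script left them, time stands still between calls to the robot, and variables do not carry over. Pictures are saved under pics/ and viewed, and the job is handed in when it is done.

```bash
mkdir -p pics; ls
python3 - <<'E'
from bench import manip
import cv2
for n in ["top","side","wrist"]:
    p,d=manip.grab_frame(n); cv2.imwrite(f"pics/{n}0.png",p[:,:,::-1])
    c=manip.get_calibration(n); print(n,c["camera_matrix"].round(1).tolist(),c["R"].round(3).tolist(),c["t"].round(3).tolist())
    for k in ["canister","mat"]:
        print(k,[(r["at"],r["confidence"]) for r in manip.look_for(n,k)])
print(manip.current_time(),manip.current_tcp_rot())
E
```

```text
pics
top [[421.2, 0.0, 277.4], [0.0, 421.2, 210.6], [0.0, 0.0, 1.0]] [[-0.011, -0.999, 0.031], [-0.999, 0.009, -0.05], [0.05, -0.031, -0.998]] [-0.004, 0.532, 1.219]
canister [([0.6652, -0.3327, 0.0838], 0.97), ([0.5084, -0.1283, 0.0851], 0.94), ([0.296, -0.4257, 0.0818], 0.85), ([0.3501, -0.2368, 0.0824], 0.74), ([0.501, 0.2438, 0.0806], 0.56)]
mat [([0.5399, 0.0537, 0.0041], 0.72)]
side [[449.9, 0.0, 277.8], [0.0, 449.9, 215.3], [0.0, 0.0, 1.0]] [[0.976, -0.218, 0.024], [-0.113, -0.596, -0.795], [0.187, 0.773, -0.606]] [-0.513, 0.116, 1.473]
canister [([0.4978, 0.2103, 0.0703], 0.92), ([0.652, -0.3824, 0.0776], 0.84), ([0.5025, -0.1658, 0.0721], 0.81), ([0.2925, -0.4615, 0.0742], 0.58), ([0.346, -0.271, 0.0732], 0.57)]
mat [([0.5415, 0.0579, 0.0024], 0.62), ([0.5075, 0.4312, 0.0775], 0.55)]
wrist [[325.2, 0.0, 280.9], [0.0, 325.2, 206.7], [0.0, 0.0, 1.0]] [[0.444, 0.896, -0.0], [0.854, -0.423, 0.303], [0.272, -0.135, -0.953]] [-0.55, -0.038, 0.381]
canister [([0.443, 0.2839, 0.0232], 0.95), ([0.3622, -0.2043, 0.0574], 0.93)]
mat [([0.4904, 0.049, 0.001], 0.67)]
0.45 [[-5.08708453e-05  4.44636027e-01  8.95711338e-01]
 [-7.40145561e-05  8.95711335e-01 -4.44636030e-01]
 [-9.99999996e-01 -8.89146877e-05 -1.26560546e-05]]
```

View pics/top0.png

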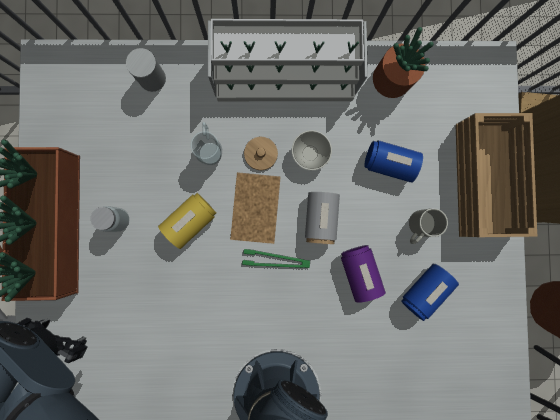

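View pics/side0.png

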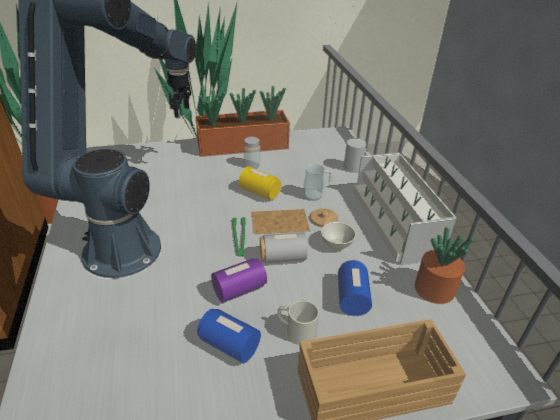

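The steel canister is at top px (322,217) and the cork mat is to its left at (256,208). Four coloured look-alikes lie around them, the bowl is at (312,151) and the tongs at (275,260). Next I'll measure the canister and mat poses.

```bash
cat > h.py <<'E'
from bench import manip
import cv2, numpy as np
def cloud(n="top",save=None):
    p,d=manip.grab_frame(n)
    if save: cv2.imwrite(save,p[:,:,::-1])
    c=manip.get_calibration(n);K=c["camera_matrix"];R=c["R"];t=c["t"]
    v,u=np.mgrid[:420,:560]
    C=np.stack([(u-K[0,2])/K[0,0]*d,(v-K[1,2])/K[1,1]*d,d],-1)
    return p,d,(C-t)@R
def rect(P):
    (c,s,a)=cv2.minAreaRect((P[:,:2]*1000).astype(np.float32))
    if s[0]<s[1]: s=s[::-1]; a+=90
    a=(a+90)%180-90
    return np.array(c)/1000,s,a
def can(approx,save=None):
    p,d,X=cloud("top",save)
    hsv=cv2.cvtColor(p,cv2.COLOR_RGB2HSV)
    m=(d>0)&(np.hypot(X[...,0]-approx[0],X[...,1]-approx[1])<.085)&(X[...,2]>.05)&(X[...,2]<.11)&(hsv[...,1]<60)
    n,l,st,_=cv2.connectedComponentsWithStats(m.astype(np.uint8))
    k=1+np.argmax(st[1:,4]); P=X[l==k]
    c,s,a=rect(P)
    # cylinder axis line: fit y,z circle of R .045 in axis-perp coordinates
    from scipy.optimize import least_squares
    f=lambda q: np.hypot((P[:,1]-q[0]-q[1]*(P[:,0]-c[0]))*np.cos(np.arctan(q[1])),P[:,2]-q[2])-.045
    r=least_squares(f,[c[1],0,.045],loss="soft_l1",f_scale=.002)
    return dict(rect=(c,s,a),xc=c[0],y=r.x[0],ang=np.degrees(np.arctan(r.x[1])),z=r.x[2],ztop=np.percentile(P[:,2],97),rms=np.sqrt(np.mean(r.fun**2)),n=len(P))
def mat():
    p,d,X=cloud("top")
    hsv=cv2.cvtColor(p,cv2.COLOR_RGB2HSV)
    m=(d>0)&(np.hypot(X[...,0]-.54,X[...,1]-.054)<.14)&(abs(X[...,2])<.008)&(hsv[...,1]>70)&(hsv[...,0]<25)
    n,l,st,_=cv2.connectedComponentsWithStats(m.astype(np.uint8))
    k=1+np.argmax(st[1:,4]); P=X[l==k]
    return rect(P),np.median(P[:,2]),P.mean(0)
E
python3 - <<'E'
from h import *
print(can((.508,-.128))); print(mat())
for o in ["bowl","lid","tongs","pitcher"]:
    print(o,[(np.round(r["at"],3),r["confidence"]) for r in manip.look_for("top",o)[:2]])
print(manip.current_time())
E
```

```text
{'rect': (array([ 0.51084262, -0.13402325]), (136.93438720703125, 88.9625015258789), -4.986793518066406), 'xc': np.float64(0.5108426208496094), 'y': np.float64(-0.13480517859838617), 'ang': np.float64(-5.25709174848418), 'z': np.float64(0.04431645966830187), 'ztop': np.float64(0.0917857412067457), 'rms': np.float64(0.0019194532649789177), 'n': 1462}
((array([0.54200537, 0.05643443]), (198.56039428710938, 128.476318359375), -5.922882080078125), np.float64(0.0003232459112783694), array([5.41771681e-01, 5.66192712e-02, 3.26621303e-04]))
bowl [(array([ 0.712, -0.11 ,  0.025]), 0.82)]
lid [(array([0.7  , 0.041, 0.011]), 0.76)]
tongs [(array([0.382, 0.002, 0.01 ]), 0.65)]
pitcher [(array([0.716, 0.189, 0.068]), 0.78)]
0.75
```

```bash
cat >> h.py <<'E'
def rot(deg,sgn=1):
    a=np.radians(deg); y=sgn*np.array([np.cos(a),np.sin(a),0]); x=np.array([0,0,-1.]); return np.stack([x,y,np.cross(x,y)],1)
E
python3 - <<'E'
from h import *
for s in (1,-1):
    print(s,manip.inverse_kinematics([.515,-.135,.2],rot(-5.3,s)),manip.inverse_kinematics([.54,.08,.12],rot(-5.3,s)))
q=[manip.inverse_kinematics([.515,-.135,.2],rot(-5.3,s)) for s in(1,-1)]
b=min([0,1],key=lambda i:9 if q[i] is None else abs(q[i][5])); s=[1,-1][b]
manip.set_gripper(0.5)
manip.move_ptp([.515,-.135,.2],rot(-5.3,s))
print(s,manip.current_ee_pos(),manip.current_force(),manip.current_grip_width())
manip.move_l([.515,-.135,.112],max_speed=.1)
print(manip.current_force())
for z in np.arange(.108,.075,-.002):
    manip.move_l([.515,-.135,z],max_speed=.05)
    f=manip.current_force(); print(round(z,3),f.round(2),manip.current_ee_pos().round(4))
    if abs(f[2])>2: break
print(manip.current_time())
E
```

```text
1 [-3.43819427e-01  3.54621192e-01  1.73041791e+00 -4.44089210e-16
  1.05655355e+00 -2.51316977e-01] [ 6.17935974e-02  4.84892009e-01  1.75955173e+00 -4.44089210e-16
  8.97148915e-01  1.54296048e-01]
-1 None None
1 [ 0.51518654 -0.13436364  0.20005663] [ 0.08178734  0.06254316 -0.56115009] 0.49782032945105814
[-0.37461577  0.49898108 -0.36495306]
0.108 [ 0.27 -0.04 -0.67] [ 0.515  -0.135   0.1081]
0.106 [-0.05  0.55  0.34] [ 0.515  -0.135   0.1059]
0.104 [ 0.07 -0.84  0.14] [ 0.5149 -0.135   0.1039]
0.102 [-0.24 -0.52 -0.25] [ 0.5149 -0.135   0.1019]
0.1 [ 0.21 -0.19  0.62] [ 0.5149 -0.135   0.0999]
0.098 [0.55 0.21 0.42] [ 0.5149 -0.135   0.0979]
0.096 [-0.66 -0.18  0.43] [ 0.5149 -0.135   0.0959]
0.094 [-0.82  0.46  0.09] [ 0.5149 -0.135   0.0939]
0.092 [ 1.    0.24 -0.71] [ 0.5149 -0.135   0.0919]
0.09 [-0.81  0.25  0.07] [ 0.5149 -0.135   0.0899]
0.088 [-0.77  0.22  2.49] [ 0.5152 -0.1351  0.0881]
7.4583
```

```bash
cat >> h.py <<'E'
RR=.045;W=.010
def prof(s,th0,th1):
    phi=s/RR
    if phi<th0: th=-th0+phi; return s-W+RR*np.sin(th), RR*np.cos(th)-RR
    s2=s-th0*RR
    if s2<2*W: return s-W+s2, 0.
    th=(s2-2*W)/RR
    return s+W+RR*np.sin(th), RR*np.cos(th)-RR
def stroke(c,ang,L,th0,ztop=.0885,press=.001,target=6,N=10,v=.06):
    """c: xy of can centre; roll L along n"""
    n=np.array([-np.sin(np.radians(ang)),np.cos(np.radians(ang))]); Q=rot(ang)
    P=lambda s,dz:(lambda a:np.r_[np.array(c)+n*a[0],ztop+a[1]+dz])(prof(s,th0,0))
    p0=P(0,0); 
    n3=np.r_[n,0]
    manip.move_l(p0-n3*.008+[0,0,.03],Q,max_speed=.15)
    manip.move_l(p0-n3*.004+[0,0,.003],max_speed=.1)
    manip.dwell(.05); f0=manip.current_force()
    dz=-press
    manip.move_l(P(0,dz),max_speed=.03)
    log=[]
    for s in np.linspace(0,L,N+1):
        manip.move_l(P(s,dz),max_speed=v)
        f=manip.current_force()-f0; log.append(f)
        if f[2]<target-2: dz-=.0005
        elif f[2]>target+4: dz+=.0005
        dz=np.clip(dz,-.005,.002)
        print(round(s,3),f.round(1),round(dz,4),manip.current_ee_pos().round(4))
        if np.linalg.norm(f)>45: print("STOP");break
    pe=manip.current_ee_pos()
    manip.move_l(pe+[0,0,.004],max_speed=.03)
    manip.move_l(pe+[0,0,.05],max_speed=.15)
E
python3 - <<'E'
from h import *
u=np.array([.515,-.135])
manip.move_l([.515,-.135,.13],max_speed=.15)
stroke(u,-5.3,.045,.30)
print(can((.515,-.10),"pics/s1.png")); print(manip.current_time())
E
```

```text
0.0 [ 1.4  0.5 -0.9] -0.0015 [ 0.5128 -0.1583  0.0855]
0.004 [-0.9  0.4  5.7] -0.0015 [ 0.5139 -0.1488  0.0866]
0.009 [-2.2  0.4  8. ] -0.0015 [ 0.5147 -0.1398  0.0874]
0.013 [-3.1 -0.   9. ] -0.0015 [ 0.5155 -0.1309  0.0879]
0.018 [-4.7  1.1 12.5] -0.001 [ 0.5163 -0.1219  0.088 ]
0.022 [-2.4 -0.   8.3] -0.001 [ 0.5171 -0.1129  0.088 ]
0.027 [-2.1 -0.   7.3] -0.001 [ 0.5179 -0.104   0.0881]
0.032 [-2.9  0.5  6.9] -0.001 [ 0.5187 -0.095   0.088 ]
0.036 [-1.7  1.4  5.8] -0.001 [ 0.5195 -0.0863  0.0877]
0.04 [-2.5  0.7  5.1] -0.001 [ 0.5203 -0.0776  0.087 ]
0.045 [-1.7  0.2  3.5] -0.0015 [ 0.5211 -0.0689  0.086 ]
{'rect': (array([ 0.47533875, -0.10889464]), (37.92060089111328, 5.871991157531738), 78.78836059570312), 'xc': np.float64(0.4753387451171875), 'y': np.float64(-0.07953139112664268), 'ang': np.float64(23.501010542453745), 'z': np.float64(0.04641389831592197), 'ztop': np.float64(0.0910473016284559), 'rms': np.float64(0.0014445220962790214), 'n': 29}
13.125
```

View pics/s1.png

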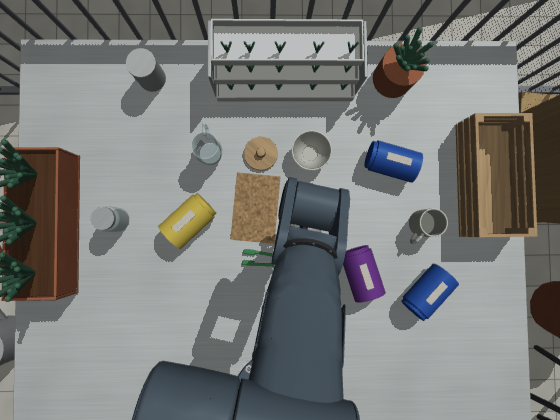

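The stroke gave steady forces of about 6–12 N, but the arm now hides the canister from the top camera. I'll check it from the side camera.

```bash
cat >> h.py <<'E'
def canside(approx,a0=-5.3,save=None,rad=.085):
    from scipy.optimize import least_squares
    p,d,X=cloud("side",save)
    hsv=cv2.cvtColor(p,cv2.COLOR_RGB2HSV)
    m=(d>0)&(np.hypot(X[...,0]-approx[0],X[...,1]-approx[1])<rad)&(X[...,2]>.012)&(X[...,2]<.096)
    m=m.astype(np.uint8)
    n,l,st,_=cv2.connectedComponentsWithStats(m)
    k=1+np.argmax(st[1:,4]); P=X[l==k]
    f=lambda q: np.hypot((P[:,1]-q[0]-q[1]*(P[:,0]-approx[0]))*np.cos(np.arctan(q[1])),P[:,2]-.0445)-.045
    r=least_squares(f,[approx[1],np.tan(np.radians(a0))],loss="soft_l1",f_scale=.002)
    ok=abs(f(r.x))<.004
    a=np.arctan(r.x[1]); al=(P[ok][:,0]-approx[0])*np.cos(a)+(P[ok][:,1]-r.x[0])*np.sin(a)
    return dict(y_at=r.x[0],ang=np.degrees(a),al=np.percentile(al,[1,99]),rms=np.median(abs(r.fun)),n=len(P),ok=ok.mean())
E
python3 - <<'E'
from h import *
print(canside((.517,-.09),save="pics/sd1.png"),manip.current_time())
E
```

```text
{'y_at': np.float64(-0.0891938854726574), 'ang': np.float64(-5.805190884974841), 'al': array([-0.07132572,  0.06653037]), 'rms': np.float64(0.001729404691722728), 'n': 1234, 'ok': np.float64(0.8225283630470016)} 13.175
```

View pics/sd1.png

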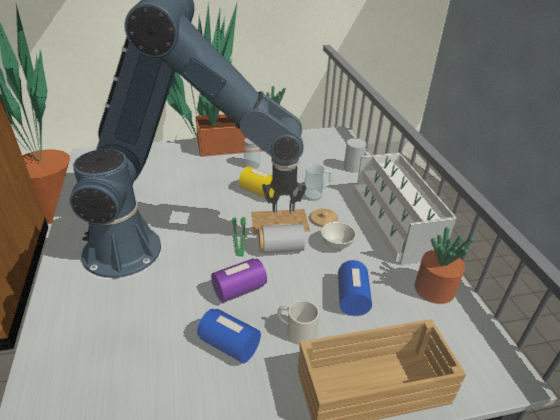

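The canister rolled 45.6 mm, as commanded, and its axis is at -5.8°. I'll do two more strokes and measure after each.

Run:
```python
from h import *
c=np.array([.518,-.0893]);a=-5.5
n=np.array([-np.sin(np.radians(a)),np.cos(np.radians(a))])
for i in range(2):
    stroke(c,a,.05,.32,press=.0012)
    c=c+n*.05
    r=canside(c,a,save=f"pics/sd{2+i}.png"); print(c,r,manip.current_time())
    if abs(r["y_at"]-c[1])>.008 or abs(r["ang"]-a)>3: print("check");break
    c[1]=r["y_at"]
```

```text
0.0 [ 0.8 -0.2  1.2] -0.0017 [ 0.5158 -0.1134  0.0851]
0.005 [-1.2 -0.4  6.6] -0.0017 [ 0.5169 -0.1031  0.0864]
0.01 [-1.5 -0.3  9.2] -0.0017 [ 0.5178 -0.0931  0.0874]
0.015 [-2.3  0.7 13.2] -0.0012 [ 0.5187 -0.0831  0.0878]
0.02 [-2.6  0.9  9.8] -0.0012 [ 0.5196 -0.073   0.088 ]
0.025 [-3.   1.4 10.4] -0.0007 [ 0.5205 -0.0631  0.088 ]
0.03 [-1.6  0.8  6.5] -0.0007 [ 0.5214 -0.0534  0.0881]
0.035 [-1.5  1.1  5.6] -0.0007 [ 0.5223 -0.0437  0.0879]
0.04 [-1.5  0.3  1.6] -0.0012 [ 0.5232 -0.0339  0.0873]
0.045 [-2.8  2.2  2.7] -0.0017 [ 0.5242 -0.0238  0.086 ]
0.05 [-1.4  1.6  4.4] -0.0017 [ 0.5253 -0.0142  0.0842]
[ 0.52279229 -0.03953019] {'y_at': np.float64(-0.03927432278153274), 'ang': np.float64(-5.974967540357717), 'al': array([-0.07167684,  0.06460781]), 'rms': np.float64(0.0018587106107026338), 'n': 1152, 'ok': np.float64(0.7960069444444444)} 18.7333
0.0 [-0.3  0.3  0.5] -0.0017 [ 0.5206 -0.0634  0.0851]
0.005 [-2.2 -0.7  6.5] -0.0017 [ 0.5217 -0.053   0.0864]
0.01 [-2.6  0.2  9.9] -0.0017 [ 0.5226 -0.0431  0.0874]
0.015 [-5.3 -1.  13.1] -0.0012 [ 0.5236 -0.033   0.0878]
0.02 [-3.1  0.3 10.5] -0.0007 [ 0.5244 -0.023   0.088 ]
0.025 [-1.8  0.6  6.1] -0.0007 [ 0.5252 -0.0133  0.088 ]
0.03 [-2.2 -0.1  7.5] -0.0007 [ 0.5262 -0.0035  0.0881]
0.035 [-2.   0.6  5. ] -0.0007 [0.5271 0.0062 0.0879]
0.04 [-2.3 -0.5  3.4] -0.0012 [0.528  0.0161 0.0873]
0.045 [-2.9  1.4  4.9] -0.0012 [0.5289 0.0262 0.086 ]
0.05 [-1.7  1.   0.8] -0.0017 [0.5301 0.0358 0.0845]
[0.52758458 0.01049549] {'y_at': np.float64(0.010726289905945667), 'ang': np.float64(-6.1601696791673195), 'al': array([-0.07330211,  0.06373539]), 'rms': np.float64(0.001881340751294782), 'n': 1098, 'ok': np.float64(0.7996357012750456)} 24.3
```

Run:
```python
from h import *
c=np.array([.5276,.0107]);a=-5.8
n=np.array([-np.sin(np.radians(a)),np.cos(np.radians(a))])
stroke(c,a,.047,.32,press=.0012)
c=c+n*.047
print(c,canside(c,a,save="pics/sd4.png"),manip.current_time())
# retreat so that the top camera sees
p=manip.current_ee_pos(); manip.move_l([p[0],p[1],.22],max_speed=.2)
manip.move_j([1.025,0.351,1.652,0,1.139,-0.085])
print(can(c,"pics/t4.png"),manip.current_time(),manip.current_force())
manip.dwell(.3); print(can(c))
```

```text
0.0 [-0.2  0.4  0.6] -0.0017 [ 0.5253 -0.0134  0.0851]
0.005 [-0.6  0.7  7.1] -0.0017 [ 0.5263 -0.0036  0.0863]
0.009 [-2.   0.1 10.6] -0.0012 [0.5272 0.0058 0.0873]
0.014 [-2.7  0.7  8.7] -0.0012 [0.5281 0.0152 0.0879]
0.019 [-3.2  1.7 11.1] -0.0007 [0.5289 0.0246 0.088 ]
0.024 [-2.6  0.8  7.7] -0.0007 [0.5297 0.0337 0.088 ]
0.028 [-3.9  0.6  6.7] -0.0007 [0.5306 0.0429 0.0881]
0.033 [-3.6  1.2  6. ] -0.0007 [0.5315 0.0523 0.088 ]
0.038 [-3.2  0.8  3.5] -0.0012 [0.5324 0.0614 0.0876]
0.042 [-3.6  1.6  6.7] -0.0012 [0.5334 0.0707 0.0867]
0.047 [-3.4  1.8  4.2] -0.0012 [0.5344 0.0797 0.0855]
[0.53234965 0.05745939] {'y_at': np.float64(0.057346721380722346), 'ang': np.float64(-5.955419395349489), 'al': array([-0.07248367,  0.06326211]), 'rms': np.float64(0.0019238147760433193), 'n': 1046, 'ok': np.float64(0.8011472275334608)} 29.7917
{'rect': (array([0.53103076, 0.05630861]), (131.06491088867188, 88.6356201171875), -4.600669860839844), 'xc': np.float64(0.53103076171875), 'y': np.float64(0.05666218285509885), 'ang': np.float64(-5.154673094351787), 'z': np.float64(0.0440375198842127), 'ztop': np.float64(0.09139540582498472), 'rms': np.float64(0.0018789608047353114), 'n': 1478} 32.25 [-0.57589429 -0.27107965 -0.20657121]
{'rect': (array([0.53105225, 0.05643353]), (130.87564086914062, 88.91726684570312), -5.060028076171875), 'xc': np.float64(0.53105224609375), 'y': np.float64(0.05665012180581933), 'ang': np.float64(-5.260932540327898), 'z': np.float64(0.04426889930156201), 'ztop': np.float64(0.09141846429576031), 'rms': np.float64(0.0018457955455866708), 'n': 1480}
```

View pics/t4.png

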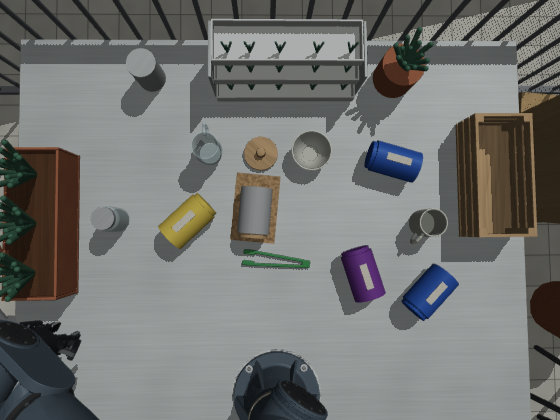

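The top picture shows the canister over the mat at px (256,210), with nothing else moved. The offsets from the mat's centre are about 1 mm across and 11 mm along, and the canister is at rest.

Run:
```python
from bench import manip
print(manip.sign_off())
```

```text
the job is handed in; nothing more can be done
None
```

The canister is rolled onto the mat and at rest there, and I have handed the job in. I rolled it about 191 mm (about 243°) to the left in four strokes, pressing the fingertips on its top with about 1–13 N.

**Final checks (top camera):**
- **Position:** the centre is about 1 mm off the mat's centre across it and about 11 mm along it. The limits are 20 mm and 35 mm.
- **Angle and height:** the axis is within about 1° of the mat's long axis, and the fitted centre height is 44 mm.
- **At rest:** two looks 0.3 s apart agreed to within 1 mm.
- **Everything else:** the other things look unmoved in the picture; I did not re-measure them. The arm is back at its start pose, touching nothing, and about 33 s of the 67 s were used.

**Failed or disagreed:** after the first stroke the arm hid the canister from the top camera, so that reading was useless and I used the side camera instead. At the end the two cameras differed by about 1 mm in position and 0.7° in angle. I inferred the turn from the distance rolled and the label going out of view; I did not measure it directly.

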